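# Click the drill table out and unload the vise

## Task

The bracket under the drill head is finished. Swing the click-stop table out from under the head, clockwise seen from above, by exactly four clicks and not past the fourth; then slide the vise jaw open by its post without pulling the table off that click, lift the bracket out and stand it upright on its foot on the cork pad, letting go of it there. Leave the jar, the flower pot and the tape roll where they are.

Things in the scene. Friction and masses are not known exactly. Their poses are not given: they have to be found in the camera images.
- drill_stand: Small grey bench drill stand, fixed to the bench. Origin on the axis of its upright column (40 mm diameter), at bench level; its own -x is the front, where the table points at the start, z up. Base plate 170 x 150 mm, 16 mm high. Under the table a steel ring with one slot per click.
- head_front (a point): Lower edge of the drill head's front face, in the middle, height 235 mm. The fixed grey head runs 245 mm back from here (stand's +x), is 84 mm wide and reaches up to 349 mm; the chuck hangs 65 mm behind this point, down to height 170 mm. At the start the table's handle is right below this edge, so the tool must come in leaning, from the front or the side. Axes as the stand's.
- swing_table (a joint): Angle (rad) of the table swinging round the column: 0 at the start (pointing to the stand's own -x, at its stop), growing clockwise from above, up to 2.37. A spring detent holds it at evenly spaced clicks; between clicks it snaps to the nearer. 5 to 6 N at the handle push it over; then resistance vanishes and it snaps ahead, leaving a pushing finger behind until that catches up.
- swing_handle (a point): Centre of the upright handle post at the outer end of the table: 190 mm from the column axis, post 16 mm diameter with a black cap 20 mm diameter; it stands from the table's top (height 70 mm) to 127 mm; this point is at height 110 mm. Axes turn with the table: own -x points away from the column, own y is level, +y being the way the handle moves when the joint grows.
- vise_jaw (a joint): Travel (m) of the vise's moving jaw on the table: 0 closed, 0.018 open (hard stop). Slides to the table's own -y with 2.5 N friction and stays where left. Its lip reaches 5 mm over the bracket's foot (2 mm above it), so the bracket cannot come up until the jaw is some 6 mm open. It rides on the table: pulling harder than about 8 N drags the table back over a click.
- jaw_handle (a point): Upright post on the moving jaw, 14 mm diameter with a black cap 17 mm diameter, from height 88 mm to 137 mm; this point is on its axis at height 118 mm. With the jaw closed it is 38 mm to the own -y side of the bracket's middle. Axes as the table's: the jaw opens to own -y.
- bracket: Finished aluminium bracket, about 150 g: foot 52 x 40 x 8 mm, upright web in its middle 30 mm (own x) x 14 mm (own y), top 61 mm above the underside. Origin at the centre of the underside, z up, axes as the table's. It starts on the table (height 70 mm), 125 mm from the column axis, between fixed jaw (own +y, top at 90 mm) and moving jaw (own -y, top at 89 mm); 5 mm ribs at the foot's ends.
- pad_top (a point): Middle of the top of the cork pad for finished parts, 130 x 130 mm, 5 mm high, fixed on the bench.
- jar: Bystander: seed jar, 52 mm diameter, 69 mm high, origin at the centre of its underside.
- clay_pot: Bystander: clay flower pot, 68 mm diameter, 58 mm high, origin at the centre of its underside.
- tape: Bystander: roll of tape lying flat, 104 mm diameter, 25 mm high, origin at the centre of its underside.
Not all that is in view belongs to the job. Leave any blue or turquoise look-alike of the bracket alone.

How it is judged (in metres and radians):
On the way, in this order (a step that is already met when the one before it is completed fails the run):
1. the table rests in its fourth click with the vise still closed on the bracket (value of joint swing_table between 1.47 and 1.67 rad and value of joint vise_jaw below 0.004 m), for 0.3 s.
2. the vise jaw is slid open (value of joint vise_jaw above 0.005 m and value of joint swing_table above 1.37 rad), for 0.2 s.
3. the bracket is lifted out of the vise (height (world z) of bracket above 0.1 m), for 0.1 s.
At the end, for the whole second after the job is handed in: The table rests in its fourth click (joint between 1.47 and 1.67 rad), and the bracket stands still and upright (within 0.1 rad) on its foot on the cork pad, its middle within 60 mm of the pad's middle (value of joint swing_table between 1.47 and 1.67 rad and horizontal distance between bracket and pad_top below 0.06 m and height (world z) of bracket between 0.002 and 0.009 m and angle between bracket's own z axis and vertical below 0.1 rad and contact force between bracket and pad above 0.3 N and linear speed of bracket below 0.02 m/s and angular speed of bracket below 0.2 rad/s); the robot touches nothing.
It fails at once if the table is turned past the fourth click (value of joint swing_table above 1.8 rad).
It fails at once if the jar, the pot or the tape is moved by more than 25 mm (distance of any of jar, clay_pot, tape from where it was at the start of the episode above 0.025 m).
It also fails if it takes over 72 s, if anything falls off the work surface, if the arm or the gripper's body presses on something with over 40 N, if the wrist force passes 120 N, or if a joint passes its speed limit or range.

## Robot

A 7-joint arm with a two-finger parallel gripper is mounted at the origin on the work surface; the furniture and walls round the work are solid. World frame = base frame: x ahead of the robot, y to its left, z up, the work surface at z = 0. Lengths are in mm, angles in rad, forces in N, time in s.
With the tool pointing down it reaches from about 400 to 850 mm from the base axis. Payload 6.9 kg.
Tool frame: the origin (TCP) lies midway between the tips of the shut fingers; the grasp point (between the pads) lies 19 mm behind it (ctrl.tcp_to_grasp is the distance from the TCP to the grasp point, in mm); z points along the fingers, y is the line along which they close (so a half turn about z gives the same grasp; the last joint's range is limited). The gripper opens to 85 mm and grips with 20 to 120 N. Pads are 22 mm wide; open, the fingers measure 114 mm over their backs; the gripper's body (76 mm by 85 mm) begins 54 mm behind the grasp point. The pads swing forward as they close: fully open they stand 13 mm farther back than shut.
Start: joints at [-0.996, 0.507, -0.238, 1.5, 0.126, 1.149, -0.155], TCP at [282.958, 557.267, 231.275] pointing down, gripper open.
Joint ranges: [-3.08, 3.08], [-0.24, 2.05], [-1.43, 1.35], [0, 2.5], [-1.52, 4.66], [0.17, 1.96], [-2.89, 2.89]. Speed limits (rad/s): [2.39, 2.39, 3.14, 3.14, 3.14, 3.14, 3.14].

## Interface

Orientations are given as [roll, pitch, yaw] about the fixed x, y, z axes, in that order (R = Rz(yaw) Ry(pitch) Rx(roll)).
In Python, from rig import status, grab_frame, ctrl, cut_out gives the robot as it stands.
- The arm moves only by the tool send_rows, never from a script. Its argument "rows" is a list of rows, each a list of 3 entries, a list of its own where there are three numbers: the gripper command: -1 is shut, 1 is fully open, values between are in proportion, then the shift along the tool's x, y, z in mm, then the turn, a rotation vector about the tool's x, y, z in rad. In form: [[hand, [tx, ty, tz], [wx, wy, wz]], ...]. A call has 1 to 8 rows; each row is the pose to reach, as a shift and turn from the pose commanded when the call began, along the tool's axes at that moment; what a row does not reach only later rows make up. A row lasts 1/8 s, in which the tool goes at most 62.5 mm and 10.7 degrees, less where a joint would pass 70% of its speed; a pose out of reach is approached as far as the arm can. A call with a gripper value outside its range is refused whole. The fingers move at their own pace and stop on an object; "grip_force" is the grip in N (left out, the last holds). Time passes only in rows, so rows that repeat a pose let the fingers close. It gives the time, the measured TCP pose, the force, the opening and the grip force at its end, in the units of the state.
- status.observe(): the state, without advancing time (a new reading comes with each control period).
- grab_frame(name): name is "scene" or "top"; returns a dict with "image" (480x640x3 uint8, red, green, blue), "fx", "fy", "cx", "cy" (pixels), "rvec" (rotation vector, rad) and "tvec" (3), from world to camera coordinates, as OpenCV has them. Camera axes: x right, y down, z forward; pixel columns grow to the right and rows downward; lengths in mm; the calibration is good to about 2 mm. A picture is of the moment at which its call begins. There is no depth.
- ctrl.job_done(): hands the job in; it is judged then, once.
Trained networks look in a picture, given as the dict that the camera call returned (one of the last four; its "shot" number tells which), for a name from the list of things; names that differ only in an ending like _2 or _b are one class to them, and where a whole thing is asked for, a point or a joint stands for the part that bears it (a point fixed in the world has none). Each returns a list of dicts, best first, with "score" (0 to 1); they miss things now and then, are a little off and sometimes report something else, mostly with a low value. They report only what shows in the picture. A call takes as long as a camera call. They do not tell look-alikes from the thing itself.
- cut_out(picture, target): "mask" (480x640 bool, what is visible of it) and "box" ([left, top, right, bottom] in pixels, round what is visible of it).
The state is a dict: "clock": time; "joint_pos": joint angles; "joint_vel": joint speeds; "joint_torque": joint torques, N m; "position": TCP position; "tcp_rot": TCP orientation; "contact_force": force on the tool from outside, world axes, zero at the start; "ft_torque": the same for the moment, N m; "gripper_width": finger opening in mm; "gripper_force": force on a finger pad.
Only numpy, scipy, OpenCV 4.12 (cv2) and the standard library are available. Lean on these libraries where they do the work, as an engineer would, in place of code of your own. Each camera call takes 0.05 s, during which the arm holds its last target. There are 200 camera calls.

## Working session

There is one attempt and no reset: what is moved stays moved. The work goes in short steps, Python scripts to look and compute and a tool call to move; the robot and the scene stay as the last step left them, time stands still between calls to the robot, and variables do not carry over. Pictures are saved under pics/ and viewed, at most 10 in all, crops included, and the job is handed in when it is done.

Besides the shell and the picture viewer there is one more tool, called after "Call:" as name([rows], argument=value, ...), one row to a line, values as JSON. send_rows: Moves the arm, as the interface text tells. Its arguments: {"type":"object","properties":{"rows":{"type":"array"},"grip_force":{"type":"number"}},"required":["rows"]}

```bash
ls; mkdir -p pics; python3 - <<'E'
from rig import status, grab_frame, ctrl, cut_out
import cv2, numpy as np
s=status.observe()
print(s['clock'],s['position'],s['tcp_rot'],s['gripper_width'])
for n in ("scene","top"):
    f=grab_frame(n)
    cv2.imwrite(f"pics/{n}0.png",f["image"][:,:,::-1])
    R=cv2.Rodrigues(np.array(f["rvec"],float))[0]
    print(n,f["fx"],f["fy"],f["cx"],f["cy"],"cam pos",-R.T@np.array(f["tvec"]),R.tolist())
    for t in ("drill_stand","swing_handle","jaw_handle","bracket","pad_top","jar","clay_pot","tape"):
        try:
            r=cut_out(f,t)
            print(t,[(round(d["score"],2),[int(x) for x in d["box"]]) for d in r[:3]])
        except Exception as e: print(t,e)
E
```

```text
pics
0.0 [282.77472883 556.80168746 230.42172565] [-3.13979724e+00  4.20328806e-05  2.67182635e+00] 85.29032331998029
scene 445.32710600009744 445.32710600009744 314.8299975412555 233.9062360931978 cam pos [ -23.56810557 -600.34804793  971.17150671] [[0.699592676531779, -0.7144358702027667, -0.012307490025069756], [-0.4907271099127273, -0.4678692609775929, -0.7350409908494785], [0.5193813536697325, 0.5202689131592396, -0.6779109583568477]]
drill_stand [(0.7, [312, 160, 385, 312]), (0.19, [360, 259, 375, 285])]
swing_handle [(0.58, [330, 245, 381, 310])]
jaw_handle [(0.63, [361, 262, 378, 286]), (0.6, [333, 242, 382, 309])]
bracket [(0.84, [440, 305, 461, 330]), (0.82, [275, 309, 291, 333]), (0.8, [318, 338, 344, 371])]
pad_top [(0.83, [183, 236, 239, 271])]
jar [(0.95, [391, 362, 420, 397])]
clay_pot [(0.4, [314, 161, 386, 311])]
tape [(0.98, [215, 192, 247, 212])]
top 445.5217303600578 445.5217303600578 318.2152146071603 240.63793021298844 cam pos [ 163.2771612    75.11084994 1260.48287449] [[-0.10384280941096458, -0.9945788001846151, 0.00544804157190279], [-0.9338870460891401, 0.09561872101522206, -0.34454614398990585], [0.34215735573057315, -0.04086649501418155, -0.9387535744297957]]
drill_stand []
swing_handle [(0.89, [318, 205, 398, 252]), (0.48, [195, 283, 252, 342])]
jaw_handle [(0.41, [437, 210, 462, 241])]
bracket [(0.83, [405, 206, 423, 230]), (0.8, [424, 188, 442, 208]), (0.79, [341, 297, 362, 322])]
pad_top [(0.68, [197, 282, 250, 341])]
jar [(0.78, [447, 255, 470, 279])]
clay_pot [(0.81, [437, 213, 465, 239])]
tape [(0.86, [152, 230, 188, 271])]
```

View pics/scene0.png

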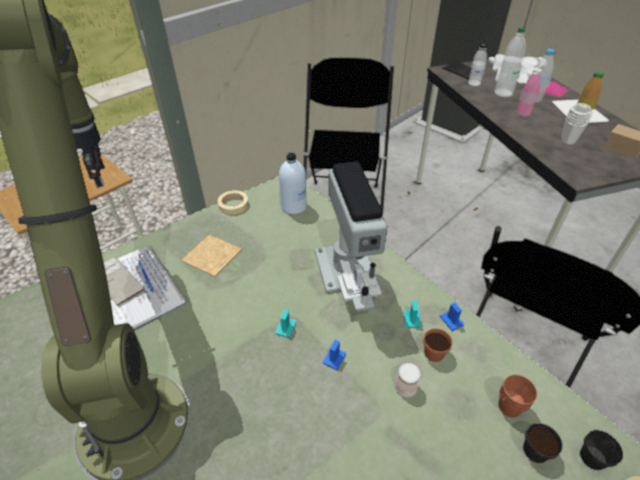

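View pics/top0.png

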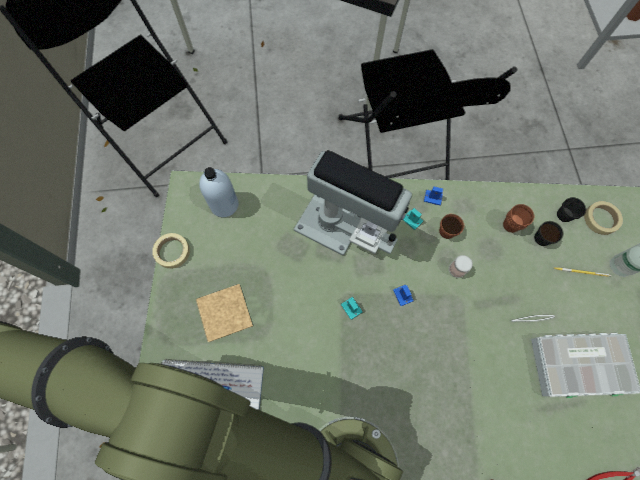

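Scene view: stand around (350,240), its table pointing at (365,295); pad at (212,254). Top view: stand column near (328,215), handle near (392,238), pad at (224,312). The blue and turquoise brackets are decoys. Next I zoom in on the stand.

```bash
cat > h.py <<'E'
import cv2, numpy as np
def P(f):
    return cv2.Rodrigues(np.array(f["rvec"],float))[0],np.array(f["tvec"],float).ravel(),np.array([[f["fx"],0,f["cx"]],[0,f["fy"],f["cy"]],[0,0,1]])
def proj(f,p):
    R,t,K=P(f); q=(np.atleast_2d(p)@R.T+t)@K.T; return q[:,:2]/q[:,2:]
def back(f,uv,z):
    R,t,K=P(f); c=-R.T@t; d=R.T@np.linalg.inv(K)@np.array([*uv,1.]); return c+d*(z-c[2])/d[2]
E
python3 - <<'E'
from rig import grab_frame
from h import *
T=grab_frame("top");S=grab_frame("scene")
a=cv2.resize(T["image"][170:260,285:425],None,fx=5,fy=5,interpolation=cv2.INTER_CUBIC)[:,:,::-1]
b=cv2.resize(S["image"][150:320,300:400],None,fx=3.5,fy=3.5,interpolation=cv2.INTER_CUBIC)[:,:,::-1]
cv2.imwrite("pics/a1.png",a);cv2.imwrite("pics/b1.png",b)
print("pad",back(T,(224,312),5),back(S,(212,254),5))
print("col/handle",back(T,(392,238),127),back(S,(372,266),137))
for n,uv in dict(jar=(461,275),pot=(451,232),tape=(170,250)).items(): print(n,back(T,uv,0))
E
```

```text
pad [433.9444593  308.23592656   5.        ] [434.38826688 305.65222197   5.        ]
col/handle [ 563.57547211 -174.58324521  127.        ] [ 629.93959109 -150.68965473  137.        ]
jar [ 473.10380189 -385.6663736     0.        ]
pot [ 6.09400113e+02 -3.84333910e+02  2.27373675e-13]
tape [638.1549413  463.46304322   0.        ]
```

View pics/a1.png

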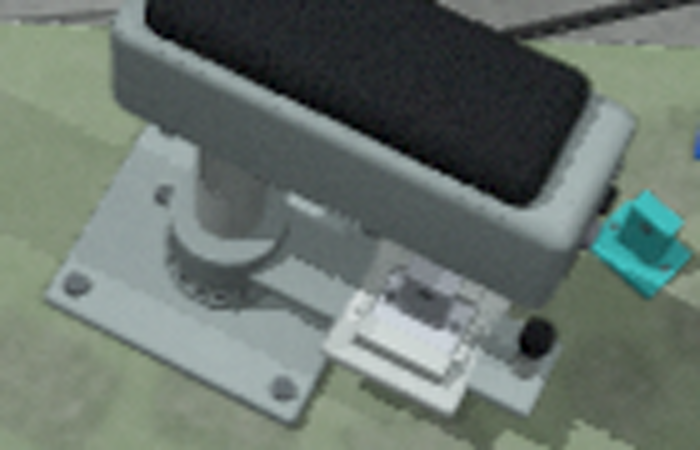

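View pics/b1.png

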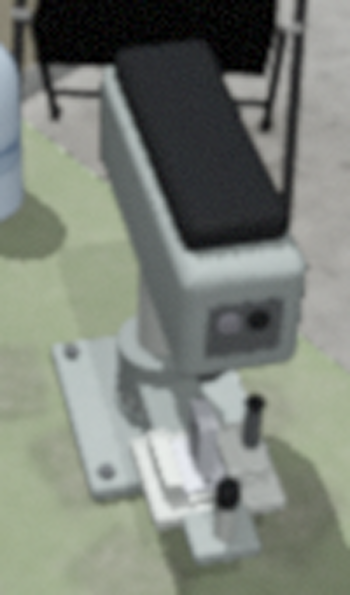

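```bash
python3 - <<'E'
from rig import grab_frame
from h import *
from scipy.optimize import least_squares
T=grab_frame("top");S=grab_frame("scene")
a=lambda u,v:(285+u/5-.4,170+v/5-.4); b=lambda u,v:(300+u/3.5-.4,150+v/3.5-.4)
A=back(T,a(46,292),16);B=back(T,a(290,418),16);print("edge",A,B,np.hypot(*(B-A)[:2]),np.arctan2(*(A-B)[1::-1]))
obs=[(T,a(538,333),(-190,0,127)),(S,b(228,488),(-190,0,127)),(S,b(256,401),(-125,-38,137)),(T,a(556,308),("h",42,235))]
def W(q,p):
    c,s=np.cos(q[2]),np.sin(q[2]); x=q[3] if p[0]=="h" else p[0]
    return np.array([q[0]+c*x-s*p[1],q[1]+s*x+c*p[1],p[2]])
f=lambda q:np.concatenate([proj(F,W(q,p))[0]-uv for F,uv,p in obs])
r=least_squares(f,[600,0,1.2,-190]);print(r.x,r.fun.round(1))
q=r.x
for n,p in dict(H=(-190,0,127),J=(-125,-38,137),B=(-125,0,131),A0=(-85,75,16),A1=(-85,-75,16),A2=(85,75,16),HFm=(-190,-42,235),HFp=(-190,42,235)).items():
    print(n,W(q,p).round(),((proj(T,W(q,p))[0]-(285,170)+.4)*5).round(),((proj(S,W(q,p))[0]-(300,150)+.4)*3.5).round())
E
```

```text
edge [664.58951998  89.74211643  16.        ] [570.34099354 -46.43646117  16.        ] 165.61216661642482 0.9653953891126674
[ 674.10723863  -21.37658457    0.99543725 -190.72717496] [ 1.6 -0.9  1.3 -1.4  0.1 -0.6 -1.3  2.9]
H [ 571. -181.  127.] [546. 329.] [233. 483.]
J [ 638. -147.  137.] [469. 214.] [256. 399.]
B [ 606. -126.  131.] [439. 276.] [206. 413.]
A0 [565. -52.  16.] [300. 426.] [ 93. 492.]
A1 [ 691. -134.   16.] [408. 218.] [273. 460.]
A2 [657.  91.  16.] [ 45. 303.] [ 47. 346.]
HFm [ 606. -204.  235.] [615. 184.] [304. 365.]
HFp [ 535. -158.  235.] [548. 322.] [182. 386.]
```

The stand's column is near (674,-21), with its -x axis at about 236°. I'll cage the handle loosely between the fingers from the front, lean about 50°, and follow the arc.

```bash
cat >> h.py <<'E'
from scipy.spatial.transform import Rotation as Ro, Slerp
def rot(al,L):
    al,L=np.radians([al,L])
    z=np.array([np.sin(L)*np.cos(al),np.sin(L)*np.sin(al),-np.cos(L)]); y=np.array([-np.sin(al),np.cos(al),0])
    return Ro.from_matrix(np.c_[np.cross(y,z),y,z])
def rows(targets,s):
    """targets: (grasp xyz, alpha deg, lean deg, n rows, hand); straight/slerp between"""
    R0=Ro.from_euler("xyz",s["tcp_rot"]); p0=np.array(s["position"]); p,R=p0,R0; out=[]
    for g,al,L,n,h in targets:
        R1=rot(al,L); p1=np.array(g,float)+19*R1.as_matrix()[:,2]; sl=Slerp([0,1],Ro.concatenate([R,R1]))
        for k in range(1,n+1):
            q=p+(p1-p)*k/n; Q=sl(k/n)
            out.append([h,[int(round(v)) for v in R0.inv().apply(q-p0)],[round(float(v),2) for v in (R0.inv()*Q).as_rotvec()]])
        p,R=p1,R1
    return out
def show(t):
    from rig import status
    s=status.observe(); print("now",s["clock"],np.round(s["position"]),"g-lean z",Ro.from_euler("xyz",s["tcp_rot"]).as_matrix()[:,2].round(2),"f",np.round(s["contact_force"],1),"w",round(s["gripper_width"]))
    r=rows(t,s); print(str(r).replace(" ",""))
E
python3 -c "
from h import *
show([((400,150,300),-10,5,8,0.0)])"
```

```text
now 1.1 [283. 557. 231.] g-lean z [-0. -0. -1.] f [-0.8  0.3  0.1] w 86
[[0.0,[-36,-39,-6],[-0.0,-0.01,-0.04]],[0.0,[-73,-77,-12],[-0.0,-0.02,-0.07]],[0.0,[-109,-116,-19],[-0.0,-0.03,-0.11]],[0.0,[-145,-155,-25],[-0.01,-0.04,-0.15]],[0.0,[-181,-194,-31],[-0.01,-0.05,-0.18]],[0.0,[-218,-232,-37],[-0.01,-0.06,-0.22]],[0.0,[-254,-271,-44],[-0.01,-0.08,-0.26]],[0.0,[-290,-310,-50],[-0.01,-0.09,-0.3]]]
```

Call:
send_rows([
  [0,[-36,-39,-6],[0,-0.01,-0.04]],
  [0,[-73,-77,-12],[0,-0.02,-0.07]],
  [0,[-109,-116,-19],[0,-0.03,-0.11]],
  [0,[-145,-155,-25],[0,-0.04,-0.15]],
  [0,[-181,-194,-31],[0,-0.05,-0.18]],
  [0,[-218,-232,-37],[0,-0.06,-0.22]],
  [0,[-254,-271,-44],[0,-0.08,-0.26]],
  [0,[-290,-310,-50],[0,-0.09,-0.3]],
])

```text
clock: 2.1
position: [401.4, 148.0, 281.8]
tcp_rot: [-3.128, 0.09, 2.974]
contact_force: [0.6, -0.2, 0.2]
gripper_width: 43.0
gripper_force: 0.0
```

```bash
python3 -c "
from h import *
show([((400,-60,270),15,20,4,0.0),((420,-220,240),40,40,4,-0.15)])"
```

```text
now 2.1 [401. 148. 282.] g-lean z [ 0.09 -0.03 -1.  ] f [ 0.6 -0.2  0.2] w 43
[[0.0,[-9,-51,9],[-0.03,-0.06,-0.1]],[0.0,[-18,-101,18],[-0.05,-0.13,-0.21]],[0.0,[-27,-152,27],[-0.08,-0.19,-0.31]],[0.0,[-36,-202,36],[-0.11,-0.26,-0.42]],[-0.15,[-48,-239,44],[-0.17,-0.34,-0.52]],[-0.15,[-59,-276,52],[-0.23,-0.42,-0.61]],[-0.15,[-71,-313,60],[-0.29,-0.5,-0.71]],[-0.15,[-82,-350,69],[-0.35,-0.57,-0.81]]]
```

Call:
send_rows([
  [0,[-9,-51,9],[-0.03,-0.06,-0.1]],
  [0,[-18,-101,18],[-0.05,-0.13,-0.21]],
  [0,[-27,-152,27],[-0.08,-0.19,-0.31]],
  [0,[-36,-202,36],[-0.11,-0.26,-0.42]],
  [-0.15,[-48,-239,44],[-0.17,-0.34,-0.52]],
  [-0.15,[-59,-276,52],[-0.23,-0.42,-0.61]],
  [-0.15,[-71,-313,60],[-0.29,-0.5,-0.71]],
  [-0.15,[-82,-350,69],[-0.35,-0.57,-0.81]],
])

```text
clock: 3.1
position: [411.2, -78.5, 231.1]
tcp_rot: [3.089, 0.365, -2.79]
contact_force: [0.3, 0.4, 0.2]
gripper_width: 36.3
gripper_force: 0.0
```

```bash
python3 -c "
from h import *
z=rot(45,52).as_matrix()[:,2]; H=np.array([571,-181,110])
show([(H-90*z,45,52,8,-0.15)])"
```

```text
now 3.1 [411. -79. 231.] g-lean z [ 0.32  0.17 -0.93] f [0.3 0.4 0.2] w 36
[[-0.15,[-4,-22,11],[-0.03,-0.07,-0.05]],[-0.15,[-8,-45,21],[-0.05,-0.13,-0.09]],[-0.15,[-12,-67,32],[-0.08,-0.2,-0.14]],[-0.15,[-16,-90,43],[-0.11,-0.26,-0.18]],[-0.15,[-20,-112,54],[-0.13,-0.33,-0.23]],[-0.15,[-24,-135,64],[-0.16,-0.39,-0.28]],[-0.15,[-28,-157,75],[-0.18,-0.46,-0.32]],[-0.15,[-32,-179,86],[-0.21,-0.52,-0.37]]]
```

Call:
send_rows([
  [-0.15,[-4,-22,11],[-0.03,-0.07,-0.05]],
  [-0.15,[-8,-45,21],[-0.05,-0.13,-0.09]],
  [-0.15,[-12,-67,32],[-0.08,-0.2,-0.14]],
  [-0.15,[-16,-90,43],[-0.11,-0.26,-0.18]],
  [-0.15,[-20,-112,54],[-0.13,-0.33,-0.23]],
  [-0.15,[-24,-135,64],[-0.16,-0.39,-0.28]],
  [-0.15,[-28,-157,75],[-0.18,-0.46,-0.32]],
  [-0.15,[-32,-179,86],[-0.21,-0.52,-0.37]],
])

```text
clock: 4.1
position: [530.8, -221.7, 152.6]
tcp_rot: [-3.14, 0.904, -2.355]
contact_force: [0.1, 0.8, 0.4]
gripper_width: 36.4
gripper_force: 0.0
```

```bash
cat > look.py <<'E'
import sys
from rig import grab_frame,status
from h import *
n,x,y,z,w=sys.argv[1],*map(float,sys.argv[2:6])
out=[]
for c in ("top","scene"):
    f=grab_frame(c); u,v=proj(f,(x,y,z))[0]; h=int(w)
    u0,v0=int(u)-h,int(v)-h; k=400/(2*h)
    im=cv2.resize(f["image"][v0:v0+2*h,u0:u0+2*h],(400,400),interpolation=cv2.INTER_CUBIC)[:,:,::-1]
    out.append(im); print(c,"crop origin",u0,v0,"scale",k)
cv2.imwrite(f"pics/{n}.png",np.hstack(out))
E
python3 look.py c1 550 -200 120 45
python3 -c "
from h import *
z=rot(45,52).as_matrix()[:,2]; H=np.array([571,-181,110])
show([(H-90*z,45,52,4,-0.15),(H,45,52,4,-0.15)])"
```

```text
top crop origin 356 197 scale 4.444444444444445
scene crop origin 321 253 scale 4.444444444444445
now 4.2 [ 531. -224.  149.] g-lean z [ 0.56  0.56 -0.62] f [-0.8  0.2 -0.1] w 36
[[-0.15,[-1,1,0],[-0.0,0.0,-0.0]],[-0.15,[-3,1,0],[-0.0,0.0,-0.0]],[-0.15,[-4,2,0],[-0.0,0.0,-0.01]],[-0.15,[-5,3,0],[-0.0,0.0,-0.01]],[-0.15,[-5,3,22],[-0.0,0.0,-0.01]],[-0.15,[-5,3,45],[-0.0,0.0,-0.01]],[-0.15,[-5,3,67],[-0.0,0.0,-0.01]],[-0.15,[-5,3,90],[-0.0,0.0,-0.01]]]
```

View pics/c1.png

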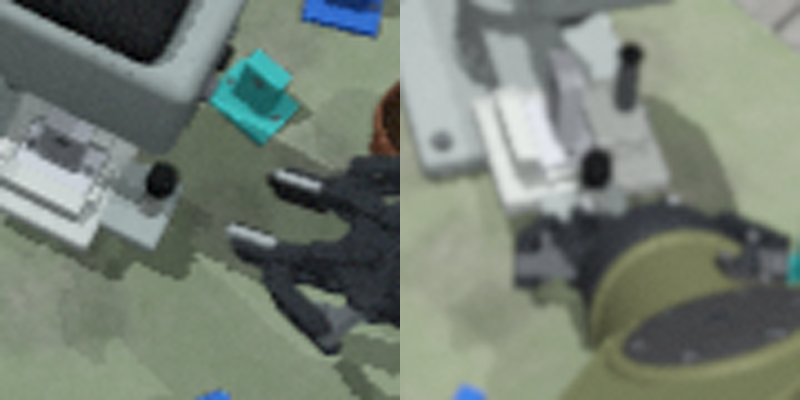

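The handle cap shows at crop (161,180) in the top view. It lies ahead of the fingertips at (272,178) and (230,230). I triangulate it and advance.

```bash
python3 -c "
from h import *
from rig import grab_frame
from scipy.optimize import least_squares
T=grab_frame('top');S=grab_frame('scene')
f=lambda q:np.r_[proj(T,(q[0],q[1],127))[0]-(392.1,237.2),proj(S,(q[0],q[1],127))[0]-(365.2,290.4)]
r=least_squares(f,[571,-181]);print(r.x,r.fun.round(1))
# fingertip check
import numpy as np
from rig import status
s=status.observe();R=Ro.from_euler('xyz',s['tcp_rot']).as_matrix()
for sg in (1,-1): print('tip',(proj(T,np.array(s['position'])-12*R[:,2]+sg*20*R[:,1])[0]-(356,197))*4.444)
z=rot(45,52).as_matrix()[:,2]; H=np.array([r.x[0],r.x[1],110])
show([(H-60*z,45,52,4,-0.15),(H-5*z,45,52,4,-0.15)])"
```

```text
[ 565.02151397 -179.99320998] [ 1.8  0.1 -0.9 -1.7]
tip [248.22557164 241.48923445]
tip [286.88747717 192.02794683]
now 4.3 [ 531. -220.  153.] g-lean z [ 0.56  0.56 -0.62] f [-0.1  0.3 -0.6] w 36
[[-0.15,[0,1,7],[0.0,-0.0,-0.0]],[-0.15,[0,2,13],[0.0,-0.0,-0.0]],[-0.15,[1,3,20],[0.0,-0.0,-0.0]],[-0.15,[1,4,27],[0.0,-0.0,-0.0]],[-0.15,[1,4,41],[0.0,-0.0,-0.0]],[-0.15,[1,4,54],[0.0,-0.0,-0.0]],[-0.15,[1,4,68],[0.0,-0.0,-0.0]],[-0.15,[1,4,82],[0.0,-0.0,-0.0]]]
```

Call:
send_rows([
  [-0.15,[0,1,7],[0,0,0]],
  [-0.15,[0,2,13],[0,0,0]],
  [-0.15,[0,3,20],[0,0,0]],
  [-0.15,[0,4,30],[0,0,0]],
  [-0.15,[0,4,45],[0,0,0]],
  [-0.15,[0,4,60],[0,0,0]],
  [-0.15,[0,4,75],[0,0,0]],
  [-0.15,[0,4,84],[0,0,0]],
])

```text
clock: 5.3
position: [574.9, -169.7, 100.5]
tcp_rot: [3.142, 0.903, -2.355]
contact_force: [0.7, -0.2, -0.1]
gripper_width: 36.1
gripper_force: 0.0
```

```bash
python3 look.py c2 565 -180 120 40;cat > arc.py <<'E'
import sys
from h import *
# arc.py t0 t1 hand: angles rad; column and psi
C=np.array([671,-20.]); psi=.98; r=190
t=[]
a,b,h=map(float,sys.argv[1:4])
for th in np.linspace(a,b,9)[1:]:
    d=psi+np.pi-th; u=th/1.57
    t.append(((C[0]+r*np.cos(d),C[1]+r*np.sin(d),110),45-65*u,52-17*u,1,h))
show(t)
E
python3 arc.py 0 0.35 -0.15
```

```text
top crop origin 353 198 scale 5.0
scene crop origin 324 250 scale 5.0
now 5.4 [ 575. -170.  101.] g-lean z [ 0.55  0.56 -0.62] f [-0.4 -0.4 -0.6] w 36
[[-0.15,[1,9,2],[0.03,0.0,0.02]],[-0.15,[2,16,1],[0.05,0.01,0.04]],[-0.15,[3,24,1],[0.08,0.02,0.06]],[-0.15,[3,32,1],[0.1,0.03,0.08]],[-0.15,[3,40,1],[0.12,0.04,0.1]],[-0.15,[3,48,1],[0.15,0.04,0.12]],[-0.15,[3,56,1],[0.17,0.05,0.14]],[-0.15,[3,64,2],[0.2,0.06,0.16]]]
```

View pics/c2.png

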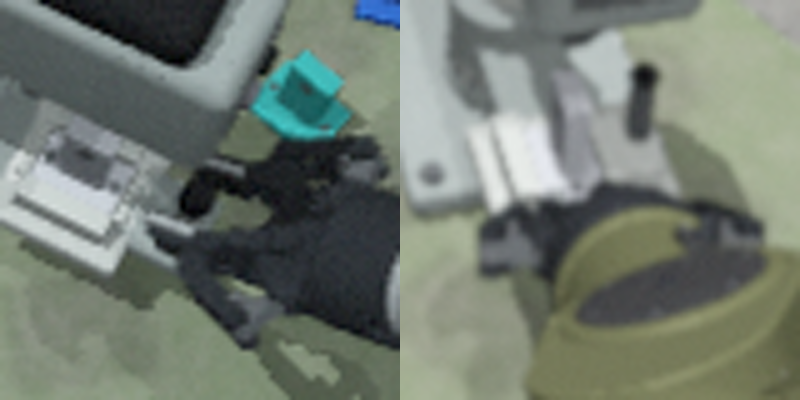

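The cap sits between the fingers, near crop (195,197). I start the arc.

Call:
send_rows([
  [-0.15,[1,9,2],[0.03,0,0.02]],
  [-0.15,[2,16,1],[0.05,0.01,0.04]],
  [-0.15,[3,24,1],[0.08,0.02,0.06]],
  [-0.15,[3,32,1],[0.1,0.03,0.08]],
  [-0.15,[3,40,1],[0.12,0.04,0.1]],
  [-0.15,[3,48,1],[0.15,0.04,0.12]],
  [-0.15,[3,56,1],[0.17,0.05,0.14]],
  [-0.15,[3,64,2],[0.2,0.06,0.16]],
])

```text
clock: 6.4
position: [527.3, -134.2, 87.0]
tcp_rot: [3.13, 0.815, -2.553]
contact_force: [-0.5, 0.2, -0.1]
gripper_width: 36.0
gripper_force: 0.0
```

```bash
python3 look.py c3 545 -130 120 45; python3 arc.py 0.35 0.75 -0.15
```

```text
top crop origin 331 201 scale 4.444444444444445
scene crop origin 298 239 scale 4.444444444444445
now 6.5 [ 526. -132.   87.] g-lean z [ 0.6   0.42 -0.69] f [-0.7  1.4  0.4] w 37
[[-0.15,[-12,13,-2],[0.08,-0.02,0.06]],[-0.15,[-12,22,-1],[0.11,-0.01,0.09]],[-0.15,[-12,31,-1],[0.14,0.0,0.12]],[-0.15,[-13,40,0],[0.16,0.01,0.14]],[-0.15,[-14,49,2],[0.19,0.02,0.17]],[-0.15,[-15,58,3],[0.21,0.03,0.19]],[-0.15,[-17,66,5],[0.24,0.04,0.22]],[-0.15,[-19,75,7],[0.26,0.05,0.25]]]
```

View pics/c3.png

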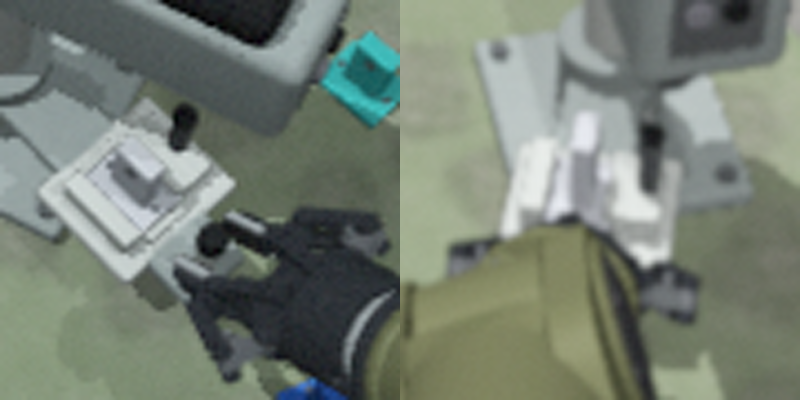

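The table has made its first click, and the cap at crop (213,238) is still caged. Continue.

Call:
send_rows([
  [-0.15,[-8,10,-2],[0.06,-0.02,0.05]],
  [-0.15,[-12,21,-1],[0.11,-0.01,0.09]],
  [-0.15,[-12,31,-1],[0.14,0,0.12]],
  [-0.15,[-13,40,0],[0.16,0.01,0.14]],
  [-0.15,[-14,49,2],[0.19,0.02,0.17]],
  [-0.15,[-15,58,3],[0.21,0.03,0.19]],
  [-0.15,[-17,66,5],[0.24,0.04,0.22]],
  [-0.15,[-19,75,7],[0.26,0.05,0.25]],
])

```text
clock: 7.5
position: [529.1, -78.0, 108.3]
tcp_rot: [3.124, 0.731, -2.906]
contact_force: [0.2, -2.9, 0.2]
gripper_width: 36.1
gripper_force: 1.2
```

```bash
python3 -c "
from h import *
from rig import grab_frame
T=grab_frame('top'); p=back(T,(378.8,254.5),127); print(p, 'th', .98+np.pi-(np.arctan2(p[1]+20,p[0]-671)%(2*np.pi)),np.hypot(p[1]+20,p[0]-671))"
python3 arc.py 0.75 1.15 -0.15
```

```text
[ 520.47729916 -131.74566536  127.        ] th 0.3413908879223926 187.46780308914325
now 7.55 [530. -75. 110.] g-lean z [ 0.65  0.18 -0.74] f [0.6 2.2 2.1] w 36
[[-0.15,[29,31,-7],[0.04,-0.02,0.02]],[-0.15,[28,40,-6],[0.06,-0.01,0.05]],[-0.15,[28,49,-5],[0.09,-0.01,0.08]],[-0.15,[27,58,-4],[0.11,0.0,0.1]],[-0.15,[25,67,-2],[0.14,0.01,0.13]],[-0.15,[24,75,-1],[0.16,0.02,0.16]],[-0.15,[21,84,2],[0.18,0.03,0.19]],[-0.15,[19,92,4],[0.2,0.04,0.22]]]
```

Call:
send_rows([
  [-0.15,[15,10,-4],[0.02,-0.01,0.01]],
  [-0.15,[28,20,-7],[0.02,-0.01,0.01]],
  [-0.15,[29,25,-7],[0.02,-0.01,0.01]],
])

```text
clock: 7.92
position: [526.4, -70.6, 108.3]
tcp_rot: [3.111, 0.719, -2.918]
contact_force: [0.5, -0.6, -0.1]
gripper_width: 36.2
gripper_force: 0.0
```

```bash
python3 look.py c4 500 -70 115 45; python3 arc.py 0.75 1.15 -0.15; python3 -c "
from rig import status
s=status.observe();print(s['joint_pos'],s['joint_vel'])"
```

```text
top crop origin 311 220 scale 4.444444444444445
scene crop origin 269 237 scale 4.444444444444445
now 8.025 [526. -70. 108.] g-lean z [ 0.63  0.18 -0.75] f [-0.8 -0.3  0. ] w 36
[[-0.15,[26,25,-6],[0.04,-0.04,0.01]],[-0.15,[26,34,-6],[0.07,-0.03,0.04]],[-0.15,[25,43,-5],[0.09,-0.02,0.07]],[-0.15,[24,52,-3],[0.11,-0.01,0.09]],[-0.15,[23,60,-2],[0.14,-0.0,0.12]],[-0.15,[21,69,0],[0.16,0.01,0.15]],[-0.15,[19,78,2],[0.18,0.02,0.18]],[-0.15,[17,86,5],[0.21,0.02,0.21]]]
[ 1.15554141  0.87809874 -1.42504661  2.4984421   2.14095694  0.69329326
 -0.03331942] [ 0.00383772  0.00209253  0.00879673  0.00791114  0.00898791  0.0046587
 -0.00177535]
```

View pics/c4.png

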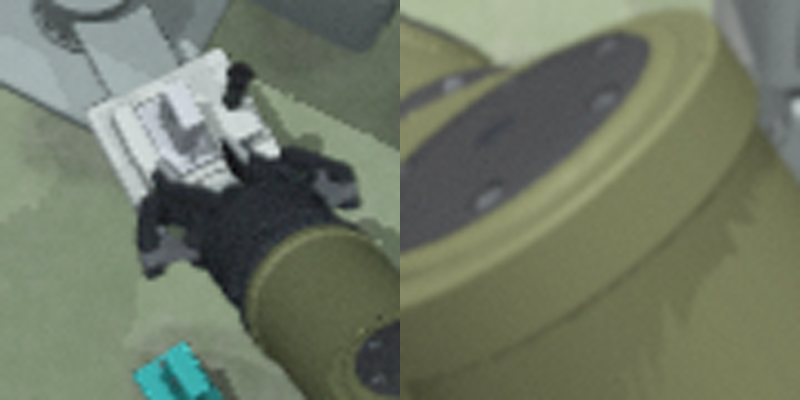

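The table is on about its second click. Joints 3 and 4 are at their limits because the leaned wrist is too close to the base. The handle is now clear of the head, so I lift straight up, bring the tool upright and re-engage vertically.

```bash
python3 -c "
from h import *
show([((516,-72,230),5,8,8,-0.15)])"
```

```text
now 8.025 [526. -70. 108.] g-lean z [ 0.63  0.18 -0.75] f [-0.8 -0.3  0. ] w 36
[[-0.15,[-8,0,-10],[0.01,0.07,0.02]],[-0.15,[-16,1,-21],[0.02,0.14,0.03]],[-0.15,[-23,1,-31],[0.03,0.22,0.05]],[-0.15,[-31,1,-41],[0.04,0.29,0.07]],[-0.15,[-39,2,-52],[0.06,0.36,0.08]],[-0.15,[-47,2,-62],[0.07,0.43,0.1]],[-0.15,[-55,2,-72],[0.08,0.5,0.12]],[-0.15,[-62,2,-83],[0.09,0.58,0.14]]]
```

Call:
send_rows([
  [-0.15,[-8,0,-10],[0.01,0.07,0.02]],
  [-0.15,[-16,1,-21],[0.02,0.14,0.03]],
  [-0.15,[-23,1,-31],[0.03,0.22,0.05]],
  [-0.15,[-31,1,-41],[0.04,0.29,0.07]],
  [-0.15,[-39,2,-52],[0.06,0.36,0.08]],
  [-0.15,[-47,2,-62],[0.07,0.43,0.1]],
  [-0.15,[-55,2,-72],[0.08,0.5,0.12]],
  [-0.15,[-62,2,-83],[0.09,0.58,0.14]],
])

```text
clock: 9.02
position: [517.7, -72.6, 211.6]
tcp_rot: [3.141, 0.132, -3.06]
contact_force: [0.5, -0.3, -1.1]
gripper_width: 36.0
gripper_force: 0.0
```

```bash
python3 look.py c5 530 -60 115 55; python3 -c "
from h import *
from rig import status
print(np.round(status.observe()['joint_pos'],2))
show([((500,-160,230),5,3,4,-0.15)])"
```

```text
top crop origin 296 200 scale 3.6363636363636362
scene crop origin 264 219 scale 3.6363636363636362
[ 0.95  0.56 -1.31  1.9   0.67  1.03  1.03]
now 9.125 [520. -72. 212.] g-lean z [ 0.14  0.01 -0.99] f [0.8 0.2 0.5] w 36
[[-0.15,[7,-22,-1],[0.0,0.02,-0.0]],[-0.15,[13,-43,-1],[0.0,0.04,-0.0]],[-0.15,[20,-65,-2],[0.0,0.06,-0.0]],[-0.15,[26,-86,-2],[0.0,0.08,-0.0]]]
```

View pics/c5.png

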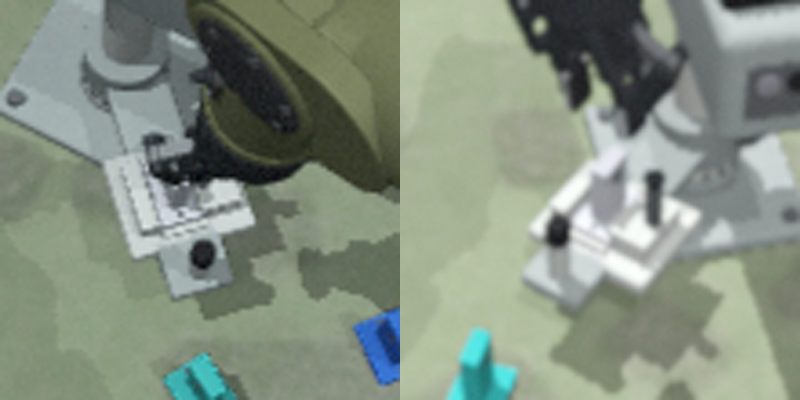

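Cap at top crop (202,254) and scene crop (157,230). I compute the table angle from these.

```bash
cat > tri.py <<'E'
from h import *
from scipy.optimize import least_squares
from rig import grab_frame
C=np.array([671,-20.]);psi=.98
def tri(T,S,a,b,z):
    f=lambda q:np.r_[proj(T,(q[0],q[1],z))[0]-a,proj(S,(q[0],q[1],z))[0]-b]
    r=least_squares(f,[530,0]);return r.x,r.fun.round(1)
def th(p): return psi+np.pi-np.arctan2(p[1]-C[1],p[0]-C[0])%(2*np.pi),np.hypot(*(p-C))
E
python3 -c "
from tri import *
T=grab_frame('top');S=grab_frame('scene')
k=3.6364
p,e=tri(T,S,(296+200/k,200+250/k),(264+157/k,219+226/k),127);print('handle',p,e,th(p))
f=lambda q:proj(S,(*q,137))[0]-(264+(653-400)/k,219+180/k)
j=least_squares(f,[560,-40]).x;print('jaw',j,j-p)
# circle centre through handle fixes
show([((500,-160,230),5,3,4,-0.15)])"
```

```text
handle [487.59961154 -55.97947964] [ 1.4  0.2 -0.7 -1.6] (np.float64(0.7862802457780012), np.float64(186.89629595259225))
jaw [555.63270501 -85.62707833] [ 68.03309347 -29.64759869]
now 9.225 [518. -72. 211.] g-lean z [ 0.14  0.01 -0.99] f [-1.5 -0.9 -0.8] w 36
[[-0.15,[6,-21,-1],[-0.0,0.02,-0.0]],[-0.15,[12,-43,-2],[-0.0,0.04,-0.0]],[-0.15,[18,-64,-3],[-0.0,0.06,-0.0]],[-0.15,[24,-86,-4],[-0.0,0.08,-0.0]]]
```

```bash
python3 -c "
from h import *
show([((488,-56,190),11,3,3,-0.1),((488,-56,113),11,3,5,-0.1)])"
```

```text
now 9.225 [518. -72. 211.] g-lean z [ 0.14  0.01 -0.99] f [-1.5 -0.9 -0.8] w 36
[[-0.1,[11,6,12],[-0.0,0.03,-0.04]],[-0.1,[22,13,24],[-0.01,0.06,-0.07]],[-0.1,[33,19,36],[-0.01,0.08,-0.11]],[-0.1,[35,19,51],[-0.01,0.08,-0.11]],[-0.1,[37,19,66],[-0.01,0.08,-0.11]],[-0.1,[39,19,81],[-0.01,0.08,-0.11]],[-0.1,[41,19,97],[-0.01,0.08,-0.11]],[-0.1,[44,19,112],[-0.01,0.08,-0.11]]]
```

Call:
send_rows([
  [-0.1,[11,6,12],[0,0.03,-0.04]],
  [-0.1,[22,13,24],[-0.01,0.06,-0.07]],
  [-0.1,[33,19,36],[-0.01,0.08,-0.11]],
  [-0.1,[35,19,51],[-0.01,0.08,-0.11]],
  [-0.1,[37,19,66],[-0.01,0.08,-0.11]],
  [-0.1,[39,19,81],[-0.01,0.08,-0.11]],
  [-0.1,[41,19,97],[-0.01,0.08,-0.11]],
  [-0.1,[44,19,112],[-0.01,0.08,-0.11]],
])

```text
clock: 10.22
position: [489.0, -55.9, 93.7]
tcp_rot: [-3.141, 0.056, -2.949]
contact_force: [-0.7, 0.1, 0.3]
gripper_width: 38.4
gripper_force: 0.0
```

```bash
sed -i 's/t.append.*/t.append(((C[0]+r*np.cos(d),C[1]+r*np.sin(d),112),np.degrees(d)-180,3,1,h))/; s/r=190/r=187/' arc.py; python3 arc.py 0.785 1.18 -0.1; python3 -c "
from rig import status
print(status.observe()['joint_pos'].round(2))"
```

```text
now 10.225 [489. -56.  94.] g-lean z [ 0.06  0.01 -1.  ] f [-0.7  0.1  0.3] w 38
[[-0.1,[0,9,1],[0.0,0.0,0.05]],[-0.1,[0,18,1],[0.0,0.0,0.1]],[-0.1,[-1,27,1],[0.01,0.0,0.15]],[-0.1,[-3,36,1],[0.01,0.0,0.19]],[-0.1,[-5,45,1],[0.01,0.0,0.24]],[-0.1,[-7,54,1],[0.01,0.0,0.29]],[-0.1,[-10,63,1],[0.02,0.0,0.34]],[-0.1,[-14,72,1],[0.02,0.0,0.39]]]
[ 0.8   0.7  -1.17  2.07  0.86  0.9   0.92]
```

Call:
send_rows([
  [-0.1,[0,9,0],[0,0,0.05]],
  [-0.1,[0,18,0],[0,0,0.1]],
  [-0.1,[-1,27,0],[0,0,0.15]],
  [-0.1,[-3,36,0],[0,0,0.19]],
  [-0.1,[-5,45,0],[0,0,0.24]],
  [-0.1,[-7,54,0],[0,0,0.29]],
  [-0.1,[-10,63,0],[0.01,0,0.34]],
  [-0.1,[-14,72,0],[0.01,0,0.39]],
])

```text
clock: 11.22
position: [488.9, 17.8, 95.1]
tcp_rot: [3.131, 0.054, 2.942]
contact_force: [-0.2, -0.5, 0.5]
gripper_width: 38.4
gripper_force: 0.0
```

```bash
python3 arc.py 1.18 1.57 -0.1; python3 -c "
from rig import status,grab_frame,cut_out
print(status.observe()['joint_pos'].round(2))
f=grab_frame('top')
print([(d['score'],d['box'],d['mask'].sum()) for t in ('bracket','jaw_handle','swing_handle') for d in cut_out(f,t)])"
```

```text
now 11.225 [489.  18.  95.] g-lean z [ 0.06 -0.   -1.  ] f [-0.2 -0.5  0.5] w 38
[[-0.1,[0,8,2],[0.01,0.0,0.05]],[-0.1,[-1,17,2],[0.02,0.0,0.1]],[-0.1,[-2,26,2],[0.02,0.0,0.15]],[-0.1,[-3,35,3],[0.02,0.0,0.2]],[-0.1,[-5,44,3],[0.02,0.0,0.24]],[-0.1,[-8,53,3],[0.03,0.0,0.29]],[-0.1,[-11,61,3],[0.03,0.0,0.34]],[-0.1,[-14,70,4],[0.03,0.0,0.39]]]
[ 0.59  0.63 -1.04  2.07  0.79  0.83  0.44]
[(0.65, [342.7, 298.1, 362.4, 321.0], np.int64(234)), (0.62, [396.4, 285.6, 413.1, 304.1], np.int64(256)), (0.5, [401.3, 208.0, 423.7, 223.9], np.int64(209)), (0.49, [425.5, 186.8, 441.2, 205.7], np.int64(285)), (0.6, [312.8, 278.0, 332.4, 281.2], np.int64(74))]
```

Call:
send_rows([
  [-0.1,[0,8,1],[0,0,0.05]],
  [-0.1,[-1,17,2],[0.01,0,0.1]],
  [-0.1,[-2,26,2],[0.02,0,0.15]],
  [-0.1,[-3,35,2],[0.02,0,0.2]],
  [-0.1,[-5,44,2],[0.02,0,0.24]],
  [-0.1,[-8,53,2],[0.02,0,0.29]],
  [-0.1,[-11,61,2],[0.02,0,0.34]],
  [-0.1,[-14,70,2],[0.02,0,0.39]],
])

```text
clock: 12.42
position: [516.5, 82.6, 94.6]
tcp_rot: [3.131, 0.05, 2.551]
contact_force: [0.2, 0.6, 0.1]
gripper_width: 38.3
gripper_force: 0.0
```

```bash
python3 -c "
from h import *
show([((516,85,240),-34,0,8,0.1)])"
```

```text
now 12.425 [517.  83.  95.] g-lean z [ 0.05 -0.02 -1.  ] f [0.2 0.6 0.1] w 38
[[0.1,[-1,0,-16],[0.0,0.01,0.0]],[0.1,[-1,1,-32],[0.0,0.01,0.0]],[0.1,[-2,1,-47],[0.0,0.02,0.0]],[0.1,[-2,2,-63],[0.01,0.02,0.0]],[0.1,[-3,2,-79],[0.01,0.03,0.0]],[0.1,[-3,2,-95],[0.01,0.04,0.0]],[0.1,[-4,3,-111],[0.01,0.04,0.0]],[0.1,[-5,3,-126],[0.01,0.05,0.0]]]
```

Call:
send_rows([
  [-0.1,[0,0,-16],[0,0,0]],
  [-0.1,[0,0,-32],[0,0,0]],
  [-0.1,[0,0,-55],[0,0,0]],
  [-0.1,[0,0,-90],[0,0,0]],
  [-0.1,[20,30,-120],[0,0,0]],
  [-0.1,[30,75,-130],[0,0,0]],
  [-0.1,[30,120,-130],[0,0,0]],
  [-0.1,[30,165,-130],[0,0,0]],
])

```text
clock: 13.42
position: [577.7, 239.9, 226.8]
tcp_rot: [3.13, 0.051, 2.553]
contact_force: [1.2, -1.0, 1.2]
gripper_width: 38.5
gripper_force: 0.0
```

```bash
python3 look.py c6 530 45 115 50;  python3 -c "
from rig import status
print(status.observe()['joint_pos'].round(2))"
```

```text
top crop origin 262 208 scale 4.0
scene crop origin 241 204 scale 4.0
[ 0.09  0.63 -0.97  1.54  0.58  1.24  0.02]
```

View pics/c6.png

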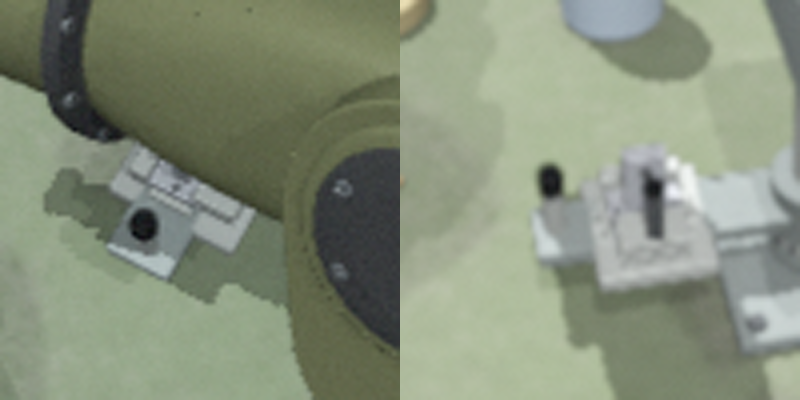

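Handle cap at top crop (144,222) and scene crop (150,177); jaw cap at scene crop (254,182). The table looks to be on its fourth click.

```bash
python3 -c "
from tri import *
T=grab_frame('top');S=grab_frame('scene')
a=np.array((262+144/4-.4,208+220/4-.4));b=np.array((241+150/4-.4,204+173/4-.4))
p,e=tri(T,S,a,b,127);print('handle',p,e,th(p))
bb=np.array((241+254/4-.4,204+176/4-.4))
f=lambda q:proj(S,(*q,137))[0]-bb
j=least_squares(f,[560,20]).x;print('jaw(scene only)',j)
# handle with scene only, same camera, for relative
f=lambda q:proj(S,(*q,127))[0]-b
h=least_squares(f,[560,20]).x;print('h scene only',h,'rel',j-h)
# calibrated relative: expect own (65,-38)
for w in (-.60,-.59,-.57,-.55): 
  c,s=np.cos(w),np.sin(w);print(w,c*65+s*38,s*65-c*38)
"
```

```text
handle [519.15247874  85.74176705] [ 0.4  0.3 -0.1 -0.7] (np.float64(1.5882842737935872), np.float64(185.03780968370964))
jaw(scene only) [557.11554773  22.81865522]
h scene only [517.34226565  83.43665692] rel [ 39.77328208 -60.6180017 ]
-0.6 32.190400980117744 -68.06451413724507
-0.59 32.86942527082485 -67.73921229513715
-0.57 34.21754553365665 -67.06832022387421
-0.55 35.55197923450282 -66.37060171875407
```

```bash
python3 -c "
from tri import *
H=np.array([(565,-180),(520.5,-131.8),(487.6,-56),(519.2,85.7)]);t=np.arange(4)*np.pi/8;t[3]=np.pi/2
def pos(q,x,y,th):
    w=q[2]-th; c,s=np.cos(w),np.sin(w); return np.array([q[0]+c*x-s*y,q[1]+s*x+c*y])
f=lambda q:np.concatenate([pos(q,-190,0,a)-h for a,h in zip(t,H)])
r=least_squares(f,[671,-20,.98]);q=r.x;print(q,r.fun.round(1))
for n,x,y in (('H',-190,0),('J',-125,-38),('B',-125,0)): print(n,pos(q,x,y,np.pi/2))
show([((575,80,200),11,0,4,0.4),((554,20,190),56,0,4,0.4)])
"
```

```text
[675.82218442 -24.26693995   0.96531601] [ 2.7 -0.5 -4.4  4.6  1.3 -2.3  0.4 -1.8]
H [519.59870883  83.87290319]
J [551.41561343  15.63299858]
B [573.04358206  46.8776937 ]
now 13.625 [577. 240. 226.] g-lean z [ 0.05 -0.02 -1.  ] f [-0.6  0.5 -0.7] w 38
[[0.4,[-21,-34,12],[-0.0,0.01,-0.19]],[0.4,[-42,-67,24],[-0.0,0.03,-0.39]],[0.4,[-64,-101,36],[-0.01,0.04,-0.58]],[0.4,[-85,-134,48],[-0.01,0.05,-0.78]],[0.4,[-89,-150,50],[-0.01,0.05,-0.97]],[0.4,[-93,-165,53],[-0.02,0.05,-1.17]],[0.4,[-96,-181,55],[-0.02,0.05,-1.37]],[0.4,[-100,-196,58],[-0.03,0.05,-1.56]]]
```

Call:
send_rows([
  [0.4,[-21,-34,12],[0,0.01,-0.18]],
  [0.4,[-42,-67,24],[0,0.03,-0.36]],
  [0.4,[-64,-101,36],[-0.01,0.04,-0.54]],
  [0.4,[-85,-134,40],[-0.01,0.05,-0.72]],
  [0.4,[-89,-150,45],[-0.01,0.05,-0.9]],
  [0.4,[-93,-165,48],[-0.02,0.05,-1.08]],
  [0.4,[-96,-181,52],[-0.02,0.05,-1.26]],
  [0.4,[-100,-196,54],[-0.03,0.05,-1.44]],
])

```text
clock: 14.62
position: [552.6, 17.7, 174.5]
tcp_rot: [3.14, -0.0, -2.284]
contact_force: [1.1, -0.4, -0.8]
gripper_width: 59.9
gripper_force: 0.0
```

```bash
python3 - <<'E'
from tri import *
from rig import cut_out,status
S=grab_frame('scene')
s=status.observe();print(s['joint_pos'].round(2))
for t in ('jaw_handle','bracket'):
    for d in cut_out(S,t): print(t,round(d['score'],2),np.round(d['box']))
for n,p in (('J',(552,17,132)),('B',(573,47,131)),('H',(520,84,122)),('tip',s['position'])): print(n,proj(S,p)[0].round())
# dark blob near expected jaw cap
g=S['image'].max(2); n,l,st,ce=cv2.connectedComponentsWithStats((g<60).astype(np.uint8))
for i in range(1,n):
    if st[i,4]>12 and abs(ce[i][0]-300)<60 and abs(ce[i][1]-250)<50: print('dark',st[i],ce[i].round(1))
show([((553,18,190),56,0,2,0.4),((553,18,120),56,0,6,0.4)])
E
```

```text
[ 0.67  0.79 -1.37  1.77  0.8   1.29  1.54]
jaw_handle 0.64 [294. 246. 313. 271.]
bracket 0.73 [273. 309. 292. 335.]
bracket 0.69 [441. 300. 463. 330.]
bracket 0.62 [406. 302. 421. 328.]
bracket 0.62 [322. 339. 341. 368.]
bracket 0.56 [295. 239. 309. 256.]
J [304. 251.]
B [302. 242.]
H [279. 248.]
tip [304. 240.]
dark [317 216  12  12  51] [323.3 222.3]
dark [276 245   5   8  30] [278.1 248.7]
dark [303 249   3   5  14] [303.9 251.1]
now 14.775 [553.  18. 174.] g-lean z [-0.  0. -1.] f [-0.3  0.8 -0.3] w 60
[[0.4,[0,0,2],[0.0,0.0,-0.07]],[0.4,[0,0,3],[0.0,0.0,-0.13]],[0.4,[0,0,15],[0.0,0.0,-0.13]],[0.4,[0,0,27],[0.0,0.0,-0.13]],[0.4,[0,0,38],[0.0,0.0,-0.13]],[0.4,[0,0,50],[0.0,0.0,-0.13]],[0.4,[0,0,62],[0.0,0.0,-0.13]],[0.4,[0,0,73],[0.0,0.0,-0.13]]]
```

The jaw cap prediction matches the detected blob at (304,251). Descending.

Call:
send_rows([
  [0.4,[0,0,2],[0,0,-0.07]],
  [0.4,[0,0,5],[0,0,-0.13]],
  [0.4,[0,0,15],[0,0,-0.13]],
  [0.4,[0,0,27],[0,0,-0.13]],
  [0.4,[0,0,38],[0,0,-0.13]],
  [0.4,[0,0,50],[0,0,-0.13]],
  [0.4,[0,0,62],[0,0,-0.13]],
  [0.4,[0,0,70],[0,0,-0.13]],
])

```text
clock: 15.78
position: [553.5, 20.3, 103.1]
tcp_rot: [3.139, 0.001, -2.16]
contact_force: [-0.0, 0.3, -0.2]
gripper_width: 59.7
gripper_force: 0.0
```

Call:
send_rows([
  [-0.3,[0,0,0],[0,0,0]],
  [-0.5,[0,0,0],[0,0,0]],
  [-0.6,[0,0,0],[0,0,0]],
  [-0.8,[0,0,0],[0,0,0]],
  [-0.8,[0,0,0],[0,0,0]],
], grip_force=25)

```text
clock: 16.4
position: [552.5, 21.2, 104.5]
tcp_rot: [3.138, 0.001, -2.158]
contact_force: [-5.6, 2.2, 4.1]
gripper_width: 12.9
gripper_force: 25.3
```

Call:
send_rows([
  [-0.8,[2,0,0],[0,0,0]],
  [-0.8,[4,0,0],[0,0,0]],
  [-0.8,[6,0,0],[0,0,0]],
  [-0.8,[8,0,0],[0,0,0]],
  [-0.8,[10,0,0],[0,0,0]],
  [-0.8,[12,0,0],[0,0,0]],
  [-0.8,[13,0,0],[0,0,0]],
  [-0.8,[13,0,0],[0,0,0]],
])

```text
clock: 17.4
position: [546.3, 10.6, 104.5]
tcp_rot: [3.139, 0.003, -2.158]
contact_force: [-3.3, 4.5, 2.6]
gripper_width: 12.7
gripper_force: 25.2
```

```bash
cat > chk.py <<'E'
from tri import *
from rig import status
S=grab_frame('scene');s=status.observe();print(s['gripper_width'],s['contact_force'].round(1),s['position'].round())
g=S['image'].max(2); n,l,st,ce=cv2.connectedComponentsWithStats((g<60).astype(np.uint8))
for i in range(1,n):
    if st[i,4]>8 and abs(ce[i][0]-295)<40 and abs(ce[i][1]-250)<40: print('dark',st[i],ce[i].round(1))
print('H4',proj(S,(520,84,122))[0].round(1),'H3',proj(S,(676+190*np.cos(2.93),-24+190*np.sin(2.93),122))[0].round(1))
for o in (0,6,13): print('jaw open',o,proj(S,(552-.57*o,17-.82*o,132))[0].round(1))
E
python3 chk.py
```

```text
13.395829988202042 [-4.   3.3  2.9] [546.  11. 105.]
dark [308 247   5   5  17] [309.8 248.8]
dark [298 249   4   8  19] [299.5 251.6]
dark [304 252   4   6  20] [305.6 254.2]
H4 [278.8 247.6] H3 [287.9 266. ]
jaw open 0 [304.3 251. ]
jaw open 6 [304.7 252.5]
jaw open 13 [305.2 254.4]
```

Call:
send_rows([
  [-0.3,[0,0,0],[0,0,0]],
  [0.1,[0,0,0],[0,0,0]],
  [0.3,[0,0,0],[0,0,0]],
  [0.3,[0,0,-15],[0,0,0]],
  [0.3,[0,0,-45],[0,0,0]],
  [0.1,[0,0,-80],[0,0,0]],
  [0.1,[0,0,-100],[0,0,0]],
])

```text
clock: 18.32
position: [547.1, 9.8, 206.5]
tcp_rot: [3.141, 0.003, -2.159]
contact_force: [-0.2, 0.1, -0.0]
gripper_width: 46.7
gripper_force: 0.0
```

```bash
python3 chk.py; python3 -c "
from h import *
show([((555,40,215),10,0,5,0.1),((573,47,200),-34.7,0,5,0.1)])"
```

```text
47.19929933543112 [1.2 1.1 1.6] [548.  10. 208.]
dark [311 200  20  21 133] [321.1 211. ]
dark [276 247   5   6  26] [278.3 249.5]
dark [304 252   3   4  10] [304.8 253.5]
H4 [278.8 247.6] H3 [287.9 266. ]
jaw open 0 [304.3 251. ]
jaw open 6 [304.7 252.5]
jaw open 13 [305.2 254.4]
now 18.375 [548.  10. 208.] g-lean z [ 0.  0. -1.] f [1.2 1.1 1.6] w 47
[[0.1,[-6,2,2],[0.0,0.0,0.16]],[0.1,[-12,4,5],[0.0,0.0,0.32]],[0.1,[-17,6,7],[0.0,0.0,0.48]],[0.1,[-23,8,10],[0.0,0.0,0.65]],[0.1,[-29,10,12],[0.0,0.0,0.81]],[0.1,[-32,8,15],[0.0,0.0,0.96]],[0.1,[-35,6,18],[0.0,0.0,1.12]],[0.1,[-38,4,21],[0.0,0.0,1.28]],[0.1,[-41,2,24],[0.0,0.0,1.43]],[0.1,[-45,-1,28],[0.0,0.0,1.59]]]
```

Call:
send_rows([
  [-0.2,[-10,3,2],[0,0,0.18]],
  [-0.2,[-18,5,5],[0,0,0.36]],
  [-0.2,[-24,7,7],[0,0,0.54]],
  [-0.2,[-28,9,10],[0,0,0.72]],
  [-0.2,[-32,8,12],[0,0,0.9]],
  [-0.2,[-36,6,14],[0,0,1.08]],
  [-0.2,[-40,3,16],[0,0,1.26]],
  [-0.2,[-45,-1,18],[0,0,1.44]],
])

```text
clock: 19.38
position: [572.2, 46.0, 185.6]
tcp_rot: [3.141, -0.003, 2.678]
contact_force: [-0.1, -0.2, -0.5]
gripper_width: 34.2
gripper_force: 0.0
```

```bash
python3 - <<'E'
from h import *
from rig import grab_frame,status
f=grab_frame('scene'); s=status.observe(); print(s['joint_pos'].round(2))
p=np.array(s['position']);R=Ro.from_euler('xyz',s['tcp_rot']).as_matrix()
print('B top',proj(f,(573,47,131))[0],'tcp',proj(f,p)[0])
show([((573.5,47.5,170),-34.7,0,3,-0.2),((573.5,47.5,114),-34.7,0,5,-0.2)])
E
```

```text
[ 0.45  0.6  -0.94  1.7   0.53  1.12  0.45]
B top [302.0899136  241.93766747] tcp [301.55227791 227.12518692]
now 19.425 [573.  46. 186.] g-lean z [-0.  0. -1.] f [1.2 0.3 0.9] w 34
[[-0.2,[0,0,12],[0.0,-0.0,0.04]],[-0.2,[0,1,23],[0.0,-0.0,0.09]],[-0.2,[0,1,35],[0.0,-0.0,0.13]],[-0.2,[0,1,46],[0.0,-0.0,0.13]],[-0.2,[0,1,57],[0.0,-0.0,0.13]],[-0.2,[0,1,68],[0.0,-0.0,0.13]],[-0.2,[0,1,80],[0.0,-0.0,0.13]],[-0.2,[0,1,91],[0.0,-0.0,0.13]]]
```

Call:
send_rows([
  [-0.2,[0,0,12],[0,0,0.04]],
  [-0.2,[0,1,23],[0,0,0.09]],
  [-0.2,[0,1,35],[0,0,0.13]],
  [-0.2,[0,1,46],[0,0,0.13]],
  [-0.2,[0,1,57],[0,0,0.13]],
  [-0.2,[0,1,68],[0,0,0.13]],
  [-0.2,[0,1,78],[0,0,0.13]],
  [-0.2,[0,1,88],[0,0,0.13]],
])

```text
clock: 20.42
position: [572.8, 47.3, 97.5]
tcp_rot: [3.14, -0.002, 2.554]
contact_force: [0.2, 0.1, 0.1]
gripper_width: 33.9
gripper_force: 0.0
```

Call:
send_rows([
  [-0.4,[0,0,0],[0,0,0]],
  [-0.5,[0,0,0],[0,0,0]],
  [-0.6,[0,0,0],[0,0,0]],
  [-0.7,[0,0,0],[0,0,0]],
  [-0.8,[0,0,0],[0,0,0]],
  [-0.8,[0,0,0],[0,0,0]],
], grip_force=30)

```text
clock: 21.18
position: [572.9, 47.2, 98.4]
tcp_rot: [3.14, -0.002, 2.553]
contact_force: [-1.0, -0.8, 3.4]
gripper_width: 13.6
gripper_force: 30.2
```

```bash
python3 chk.py
```

```text
13.657313167932328 [-1.3 -1.9  4.1] [573.  47.  98.]
dark [287 199  28  57 597] [301.4 219.7]
dark [276 246   5   7  27] [278.3 249.1]
H4 [278.8 247.6] H3 [287.9 266. ]
jaw open 0 [304.3 251. ]
jaw open 6 [304.7 252.5]
jaw open 13 [305.2 254.4]
```

Gripped at 13.6 mm on the 14 mm web, and the table still sits on its click. Lifting with a stronger grip.

Call:
send_rows([
  [-0.8,[0,0,0],[0,0,0]],
  [-0.8,[0,0,-6],[0,0,0]],
  [-0.8,[0,0,-14],[0,0,0]],
  [-0.8,[0,0,-28],[0,0,0]],
  [-0.8,[0,0,-48],[0,0,0]],
  [-0.8,[0,0,-70],[0,0,0]],
  [-0.8,[0,0,-95],[0,0,0]],
  [-0.8,[0,0,-110],[0,0,0]],
], grip_force=45)

```text
clock: 22.22
position: [573.2, 47.3, 210.0]
tcp_rot: [3.139, -0.001, 2.554]
contact_force: [0.5, -0.7, -2.1]
gripper_width: 13.4
gripper_force: 44.5
```

```bash
python3 chk.py; python3 - <<'E'
from h import *
from rig import grab_frame,cut_out
for c in('scene','top'):
    f=grab_frame(c)
    print(c,[(round(d['score'],2),np.round(back(f,np.argwhere(d['mask'])[:,::-1].mean(0),5))) for d in cut_out(f,'pad_top')][:2],[(round(d['score'],2),np.round(d['box'])) for d in cut_out(f,'bracket')])
show([((434,307,200),-33,0,8,-0.8)])
E
```

```text
13.554616019508831 [0.8 0.4 1.2] [574.  48. 211.]
dark [276 247   5   6  22] [278.3 249.6]
H4 [278.8 247.6] H3 [287.9 266. ]
jaw open 0 [304.3 251. ]
jaw open 6 [304.7 252.5]
jaw open 13 [305.2 254.4]
scene [(0.74, array([432., 305.,   5.])), (0.31, array([777.,  74.,   5.]))] [(0.81, array([275., 306., 292., 335.])), (0.78, array([442., 303., 464., 332.])), (0.72, array([403., 299., 422., 327.])), (0.53, array([291., 219., 312., 232.]))]
top [(0.95, array([433., 309.,   5.]))] [(0.82, array([341., 298., 362., 320.])), (0.81, array([428., 188., 441., 208.])), (0.74, array([395., 285., 411., 303.])), (0.46, array([297., 223., 320., 246.])), (0.38, array([455., 213., 460., 221.])), (0.3, array([287., 213., 342., 277.]))]
now 22.575 [572.  47. 207.] g-lean z [-0.  0. -1.] f [-0.6 -0.7 -1. ] w 13
[[-0.8,[32,17,3],[0.0,-0.0,-0.0]],[-0.8,[65,35,7],[0.0,-0.0,-0.0]],[-0.8,[97,52,10],[0.0,-0.0,-0.0]],[-0.8,[130,70,14],[0.0,-0.0,-0.01]],[-0.8,[162,87,17],[0.0,-0.0,-0.01]],[-0.8,[195,105,20],[0.0,-0.0,-0.01]],[-0.8,[227,122,24],[0.0,-0.0,-0.01]],[-0.8,[259,140,27],[0.0,-0.0,-0.01]]]
```

Call:
send_rows([
  [-0.8,[25,14,0],[0,0,0]],
  [-0.8,[60,32,0],[0,0,0]],
  [-0.8,[95,51,0],[0,0,0]],
  [-0.8,[130,70,5],[0,0,0]],
  [-0.8,[165,89,20],[0,0,0]],
  [-0.8,[200,108,40],[0,0,0]],
  [-0.8,[235,127,65],[0,0,0]],
  [-0.8,[259,140,90],[0,0,0]],
])

```text
clock: 23.58
position: [433.5, 309.0, 117.8]
tcp_rot: [3.14, -0.003, 2.555]
contact_force: [0.2, 0.7, -1.4]
gripper_width: 13.5
gripper_force: 44.5
```

```bash
python3 -c "
from h import *
from rig import status
print(status.observe()['joint_pos'].round(2))
show([((433,307,34+19),-33,0,8,-0.8)])"
```

```text
[-0.12  0.6  -0.84  1.89  0.56  0.9  -0.26]
now 23.575 [434. 309. 118.] g-lean z [-0.  0. -1.] f [ 0.2  0.7 -1.4] w 14
[[-0.8,[0,0,10],[0.0,-0.0,-0.0]],[-0.8,[0,-1,21],[0.0,-0.0,-0.0]],[-0.8,[0,-1,31],[0.0,-0.0,-0.0]],[-0.8,[0,-1,42],[0.0,-0.0,-0.01]],[-0.8,[-1,-1,52],[0.0,-0.0,-0.01]],[-0.8,[-1,-2,63],[0.0,-0.0,-0.01]],[-0.8,[-1,-2,73],[0.0,-0.0,-0.01]],[-0.8,[-1,-2,84],[0.0,-0.0,-0.01]]]
```

Call:
send_rows([
  [-0.8,[0,0,15],[0,0,0]],
  [-0.8,[0,0,32],[0,0,0]],
  [-0.8,[0,0,49],[0,0,0]],
  [-0.8,[0,0,62],[0,0,0]],
  [-0.8,[0,0,71],[0,0,0]],
  [-0.8,[0,0,77],[0,0,0]],
  [-0.8,[0,0,80],[0,0,0]],
  [-0.8,[0,0,82],[0,0,0]],
])

```text
clock: 24.58
position: [434.9, 307.8, 37.0]
tcp_rot: [3.14, -0.002, 2.554]
contact_force: [-0.3, 0.4, -0.9]
gripper_width: 13.3
gripper_force: 44.5
```

Call:
send_rows([
  [-0.8,[0,0,1],[0,0,0]],
  [-0.8,[0,0,2],[0,0,0]],
])

```text
clock: 24.82
position: [434.9, 307.7, 35.1]
tcp_rot: [3.14, -0.002, 2.554]
contact_force: [-0.3, 0.3, -1.6]
gripper_width: 13.4
gripper_force: 44.5
```

Force still reads the hanging weight (about -1.5 N), so I lower in 1 mm steps until contact.

Call:
send_rows([
  [-0.8,[0,0,1],[0,0,0]],
  [-0.8,[0,0,2],[0,0,0]],
  [-0.8,[0,0,2],[0,0,0]],
])

```text
clock: 25.2
position: [434.9, 307.6, 33.5]
tcp_rot: [3.14, -0.002, 2.554]
contact_force: [-0.3, -1.5, 5.7]
gripper_width: 13.6
gripper_force: 45.3
```

Contact at +5.7 N. Releasing gradually and lifting off.

Call:
send_rows([
  [-0.6,[0,0,0],[0,0,0]],
  [-0.4,[0,0,0],[0,0,0]],
  [-0.2,[0,0,0],[0,0,0]],
  [-0.2,[0,0,-10],[0,0,0]],
  [-0.2,[0,0,-30],[0,0,0]],
  [-0.2,[0,0,-60],[0,0,0]],
  [-0.2,[0,0,-100],[0,0,0]],
  [-0.2,[0,0,-150],[0,0,0]],
])

```text
clock: 26.2
position: [434.4, 306.9, 184.3]
tcp_rot: [3.141, -0.003, 2.554]
contact_force: [1.3, 0.7, 1.1]
gripper_width: 34.2
gripper_force: 0.0
```

Call:
send_rows([
  [-0.2,[-20,30,0],[0,0,0]],
  [-0.2,[-40,70,0],[0,0,0]],
  [-0.2,[-60,110,0],[0,0,0]],
  [-0.2,[-60,110,0],[0,0,0]],
  [-0.2,[-60,110,0],[0,0,0]],
])

```text
clock: 26.82
position: [545.0, 365.6, 183.0]
tcp_rot: [3.141, -0.003, 2.554]
contact_force: [-0.1, -0.1, -1.3]
gripper_width: 34.0
gripper_force: 0.0
```

```bash
python3 chk.py; python3 - <<'E'
from h import *
from rig import grab_frame,cut_out
for c in('scene','top'):
    f=grab_frame(c)
    print(c,'expect foot/top',proj(f,(435,308,5))[0].round(),proj(f,(435,308,66))[0].round(),[(round(d['score'],2),np.round(d['box'])) for d in cut_out(f,'bracket')])
E
```

```text
34.237222439171376 [-0.7 -0.7  1. ] [545. 365. 183.]
dark [276 246   5   7  29] [278.1 248.9]
H4 [278.8 247.6] H3 [287.9 266. ]
jaw open 0 [304.3 251. ]
jaw open 6 [304.7 252.5]
jaw open 13 [305.2 254.4]
scene expect foot/top [212. 254.] [208. 239.] [(0.97, array([319., 338., 343., 371.])), (0.94, array([440., 302., 461., 331.])), (0.9, array([405., 302., 422., 328.])), (0.66, array([277., 311., 294., 337.])), (0.54, array([202., 238., 222., 257.]))]
top expect foot/top [224. 312.] [220. 307.] [(0.77, array([403., 208., 425., 229.])), (0.61, array([424., 187., 443., 206.])), (0.58, array([213., 300., 233., 322.])), (0.49, array([395., 286., 416., 306.]))]
```

The bracket stands at the expected spot, with box heights that fit an upright pose, and the table is still on click four. Handing in.

```bash
python3 -c "
from rig import ctrl
print(ctrl.job_done())"
```

```text
the job is handed in; nothing more can be done
None
```

The job is handed in (no verdict was returned): by my last camera and force readings the table is on its fourth click, the vise is open, and the bracket stands upright near the middle of the cork pad with the gripper clear; I did not re-measure the jar, pot and tape, but the arm was not sent near them.

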